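# Open the ratchet book rack on the chest of drawers

### The arm

A 6-joint arm with a two-finger parallel gripper is mounted at the origin on the work surface. World frame = base frame: x ahead of the robot, y to its left, z up, the work surface at z = 0. Lengths are in mm, angles in rad, forces in N, time in s.
With the tool pointing down it reaches from about 275 to 725 mm from the base axis. Payload 15.9 kg.
Tool frame: the origin (TCP) lies at the very end of the fingers, on their centre line; the grasp point (between the pads) lies 19 mm behind it; y points along the fingers, z is the direction in which the jaws open and shut, and the axes are right-handed (so a half turn about y gives the same grasp; the last joint's range is limited). The gripper opens to 85 mm and grips with 20 to 120 N. Pads are 22 mm wide; open, the fingers measure 114 mm over their backs; the gripper's body (76 mm by 85 mm) begins 54 mm behind the grasp point. The pads swing forward as they close: fully open they stand 13 mm farther back than shut.
Start: joints at [1.113, 0.213, -0.034, 1.323, 0, 1.571], TCP at [220.98, 448.501, 191.706] pointing down, gripper open.
Joint ranges: [-2.98, 2.98], [-0.74, 1.72], [-1.14, 1.35], [-2.1, 2.04], [-1.57, 1.44], [-3.14, 3.14]. Speed limits (rad/s): [1.89, 1.89, 2.39, 2.57, 3.14, 3.14].

### API

Orientations are given as a unit quaternion [w, x, y, z].
In Python, from bench import arm gives the robot as it stands. The module is installed in compiled form; this text tells all that it offers.
- The arm moves only by the tool jog_arm, never from a script. Its arguments are lists of equal length, an entry for each row: "linear": the shift along the tool's x, y, z in m, a list of three; "dr": the turn, a rotation vector about the tool's x, y, z in rad, a list of three. A call has 1 to 12 rows; each row is the pose to reach, as a shift and turn from the pose measured when the call began, along the tool's axes at that moment; what a row does not reach only later rows make up. A row lasts 1/12 s, in which the tool goes at most 41.7 mm and 7.16 degrees, less where a joint would pass 70% of its speed; a pose out of reach is approached as far as the arm can. A call with a gripper value outside its range is refused whole. "gripper" is the finger opening in m, from 0 to 0.0854, set as the call begins (left out, the last holds). The fingers move at their own pace and stop on an object; the grip force is fixed at half the most. Time passes only in rows, so rows that repeat a pose let the fingers close. It gives the time, the measured TCP pose, the force and the opening at its end, in the units of the state.
- arm.observe(): the state, without advancing time (a new reading comes with each control period).
- arm.get_image(name): name is "scene" or "side" or "wrist"; returns a dict with "frame" (400x640x3 uint8, blue, green, red), "z_map" (400x640 float32, mm along the optical axis (not along the pixel's ray), 0 where there is no reading), "mtx" (3x3 intrinsics, pixels), "cam_to_world" (4x4, takes a point from camera to world coordinates). Camera axes: x right, y down, z forward; pixel columns grow to the right and rows downward; lengths in mm; the calibration is good to about 2 mm. A picture is of the moment at which its call begins.
- arm.sign_off(): hands the job in, once; it reports no verdict.
The state is a dict: "clock": time; "joints": joint angles; "joint_velocities": joint speeds; "tau": joint torques, N m; "ee_pos": TCP position; "tcp_rot": TCP orientation; "wrist_force": force on the tool from outside, world axes, zero at the start; "torque": the same for the moment, N m; "finger_gap": opening from 0.0 (shut) to 1.0 (fully open).
Only numpy, scipy, OpenCV 4.12 (cv2) and the standard library are available. Lean on these libraries where they do the work, as an engineer would, in place of code of your own. Each camera call takes 0.05 s, during which the arm holds its last target. There are 200 camera calls.

### The job

Make room for more notebooks in the book rack: press the orange release pad on the sliding jaw down to free the ratchet and, keeping it pressed, push the jaw back along its bar all the way to the red stop, then let go so the pad springs up. Just press and push with the fingertips: do not pick anything up, and leave the three notebooks standing and the other things on the chest where they are.

Things in the scene. Friction and masses are not known exactly. Their poses are not given: they have to be found in the camera images.
- rack: Wooden book rack, 371 x 150 mm, fixed on the chest top. Origin at table height on its centre line. Its x axis runs along the toothed aluminium bar, from the fixed black end plate and the notebooks (x = -175 mm) to the red stop (x = +155 mm): +x is the way the jaw opens; z up. Wooden rails and end blocks are 52 mm high
- jaw (a joint): Black sliding jaw's place along the rack's +x, m: 0 closed, 0.152 fully back at the red stop; starts at 0.005 to 0.055. Friction 1.5 N when free. A ratchet (7 mm pitch) blocks opening beyond 7 mm of slack unless the orange pad is held down. Upright plate 6 mm thick, 120 wide, top 130 mm above the table; behind it (+x) a low carriage with the pad, then an upright push wall
- release (a joint): How far the orange release pad is pressed down, m: sprung up it reads 0 to 0.004 (it rides on the ratchet teeth), 0.009 = hard bottom stop. The jaw is free while it is beyond about 0.004; hold it at 0.006 to 0.008 while pushing. The spring needs about 2 N to start and 6 N at the bottom
- release_pad (a point): Centre of the top face of the orange pad, which is 44 mm along the bar by 46 mm across; it moves with the pad and the jaw. 80 mm above the table when fully up (reading 0), 71 mm at the bottom. The pad centre lies 62 mm to the rack's +x from the middle of the jaw plate. Free space above and to both sides (rack's +-y)
- push_wall (a point): Point on the face of the jaw's upright push wall that looks back over the pad (towards the rack's -x), at 90 mm height. The wall is 10 mm thick, 56 mm wide, its top 98 mm above the table, its face 26 mm to the rack's +x from the pad centre (4 mm past the pad's edge). A fingertip that presses the pad and moves to +x meets this wall and takes the jaw along
- red_stop (a point): Centre of the face of the red stop at the open end of the bar, 75 mm above the table; the far face of the push wall meets it when the jaw is fully back. The stop is 16 mm thick, 56 mm wide, its top 85 mm above the table
- book_blue: Blue pocket notebook standing on the rails by the fixed end plate, loose, 22 mm thick along the rack's x, 148 mm across, 105 mm high (top 157 mm above the table). Origin: middle of its underside, z up
- book_yellow: Yellow pocket notebook, same size, next to the blue one
- book_red: Red pocket notebook, same size, nearest to the jaw
- flask_cap: Loose silver steel flask cap, 66 mm diameter, 56 mm high, standing beside the rack; origin at its underside
- trinket_bowl: Loose blue ceramic trinket bowl, 90 mm diameter, 38 mm high, beside the rack; origin at its underside
- hanger_hook: Loose white plastic hook off a clothes hanger lying flat, about 50 x 110 mm, 10 mm thick, beside the rack; origin near its middle
- hair_comb: Loose black hair straightener comb lying flat, 235 mm long, 40 mm wide, 27 mm high; origin near its middle, underside
- fan: Loose green battery fan with a toggle switch on its foot, standing, 164 mm high, 85 mm wide foot; origin at its underside
Not all that is in view belongs to the job. Of the things like the book_yellow, leave any that is brown; of the rest the smaller one is meant.

How it is judged (in metres and radians):
On the way, in this order (a step that is already met when the one before it is completed fails the run):
1. the orange release pad is pressed down, freeing the ratchet, while the jaw is still near its start (value of joint release above 0.005 m and value of joint jaw below 0.08 m), for 0.1 s.
2. the jaw is pushed back to the red stop (value of joint jaw above 0.142 m), for 0.1 s.
At the end, for the whole second after the job is handed in: The jaw stands back at the red stop (within 10 mm) at rest, the orange pad has sprung up, and the three notebooks still stand (value of joint jaw above 0.142 m and value of joint release below 0.0048 m and angle between each of book_blue, book_yellow, book_red's own z axis and vertical below 0.2 rad and velocity of joint jaw between -0.01 and 0.01 m/s); the robot touches nothing.
It fails at once if a notebook is moved, lifted or tipped (20 mm or 0.3 rad) (distance of any of book_blue, book_yellow, book_red from where it was at the start of the episode above 0.02 m or angle between any of book_blue, book_yellow, book_red's own z axis and vertical above 0.3 rad).
It fails at once if another thing on the chest is lifted, knocked over or shifted by more than 25 mm (distance of any of flask_cap, trinket_bowl, hanger_hook, hair_comb, fan from where it was at the start of the episode above 0.025 m or angle between fan's own z axis and vertical above 0.4 rad).
It also fails if it takes over 32 s, if anything falls off the work surface, if the arm or the gripper's body presses on something with over 40 N, if the wrist force passes 120 N, or if a joint passes its speed limit or range.

## Working session

There is one attempt and no reset: what is moved stays moved. The work goes in short steps, Python scripts to look and compute and a tool call to move; the robot and the scene stay as the last step left them, time stands still between calls to the robot, and variables do not carry over. Pictures are saved under pics/ and viewed, about 8 in all and at most 12, crops included, and the job is handed in when it is done.

Besides the shell and the picture viewer there is one more tool, called after "Call:" by a JSON object that holds its "api" and its "payload", one argument or row to a line. jog_arm: Moves the arm, as the interface text tells. Its arguments: {"type":"object","properties":{"linear":{"type":"array"},"dr":{"type":"array"},"gripper":{"type":"number"}},"required":["linear","dr"]}

```bash
mkdir -p pics; cat > h.py <<'E'
import numpy as np, cv2
from bench import arm
def pts(im):
    z=im["z_map"]; K=im["mtx"]; v,u=np.mgrid[:z.shape[0],:z.shape[1]]
    p=np.stack([(u-K[0,2])/K[0,0]*z,(v-K[1,2])/K[1,1]*z,z,np.ones_like(z)],-1)
    w=(p@np.array(im["cam_to_world"]).T)[...,:3]; w[z==0]=np.nan; return w
E
python3 - <<'E'
from h import *
for n in("scene","side"):
    im=arm.get_image(n); cv2.imwrite(f"pics/{n}1.png",im["frame"]); np.savez(f"{n}1.npz",**im)
    w=pts(im); hsv=cv2.cvtColor(im["frame"],cv2.COLOR_BGR2HSV)
    for nm,lo,hi in(("orange",(8,150,120),(20,255,255)),("red",(0,150,80),(6,255,255))):
        m=cv2.inRange(hsv,lo,hi); N,l,s,c=cv2.connectedComponentsWithStats(m)
        for i in range(1,N):
            if s[i,4]>60: q=w[l==i]; print(n,nm,s[i],c[i].round(),np.nanmedian(q,0).round(),np.nanmin(q,0).round(),np.nanmax(q,0).round())
print(arm.observe())
E
```

```text
scene orange [293 101  20  52 402] [304. 123.] [ 328. -258.  103.] [ 102. -464.   -4.] [ 361. -221.  106.]
scene orange [164 154  50  96 564] [190. 202.] [ 693. -293.   79.] [ 543. -594.   -5.] [ 721. -226.  138.]
scene orange [285 161  18  62 102] [292. 185.] [588. -94. 154.] [ 366. -276.   -4.] [667. -56. 158.]
scene orange [195 169  32  76 181] [215. 208.] [ 639. -288.   -1.] [ 544. -467.   -5.] [ 695. -215.  140.]
scene orange [338 213  24  21 432] [349. 223.] [557.  15.  78.] [507. -28.  45.] [581.  44.  81.]
scene orange [574 247  25  18  91] [587. 254.] [296. 444.  -1.] [284. 419.  -3.] [313. 467.   2.]
scene orange [624 288  16  26  98] [632. 301.] [380. 530.  -1.] [335. 519.  -3.] [406. 542.   2.]
scene orange [228 340  17  21  67] [235. 350.] [858. -27.  -1.] [850. -55.  -3.] [871. -12.   2.]
scene orange [481 340  50  36 542] [509. 358.] [618. 370.  -1.] [574. 322.  -4.] [635. 402.   2.]
scene orange [299 347  92  53 674] [346. 376.] [793. 155.  -1.] [779.  60.  -4.] [811. 228.   3.]
scene orange [351 352  37  25  78] [369. 364.] [753. 175.  -1.] [749. 140.  -4.] [759. 207
[... 1283 characters left out ...]
8. 111.  -3.] [501. 191.  87.]
{'clock': 0.1, 'joints': array([ 1.11299468e+00,  2.13343711e-01, -3.49406654e-02,  1.32351916e+00,
        8.34111514e-06,  1.57080558e+00]), 'joint_velocities': array([-0.0017078 , -0.00108646,  0.002098  , -0.00037927, -0.00082153,
        0.00105196]), 'tau': array([-7.61305523e-05, -6.87240100e+01,  4.87809920e+01,  1.21066603e-02,
       -7.10040513e-05,  2.35672866e-05]), 'ee_pos': array([220.83910422, 448.21643393, 191.26940282]), 'tcp_rot': array([-0.68831591,  0.6890082 , -0.16053443,  0.16036708]), 'wrist_force': array([-0.42761285,  1.11926554, -0.43128068]), 'torque': array([ 0.01498121,  0.01279783, -0.03291591]), 'finger_gap': 0.9994412553211887}
```

View pics/scene1.png

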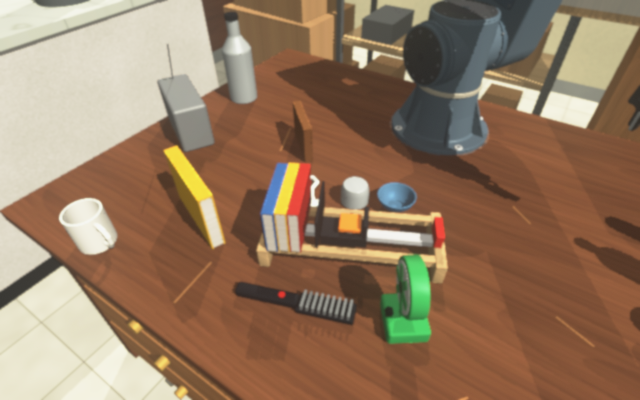

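View pics/side1.png

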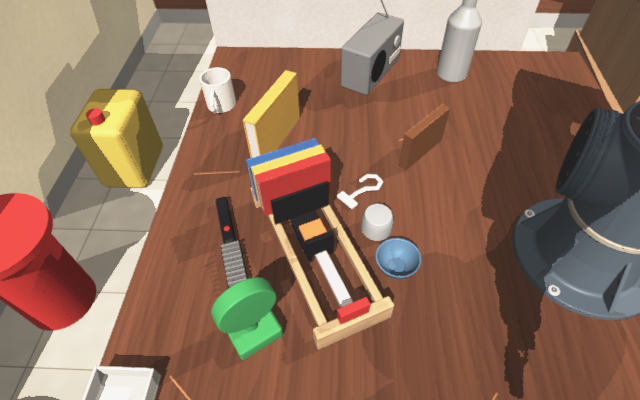

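Yellow candidates: large yellow book at scene (195,195), brown book at (302,130), and the slim yellow one in the rack at (285,205). The brown one is excluded and the rack's is the smaller of the rest, so it is the one meant; I only need to leave it alone. Next is the rack axis, the pad and the clearances.

```bash
python3 - <<'E'
from h import *
C={}
for n in("scene","side"):
    im=dict(np.load(f"{n}1.npz")); w=pts(im); hsv=cv2.cvtColor(im["frame"],cv2.COLOR_BGR2HSV); x,y,z=w[...,0],w[...,1],w[...,2]
    def sel(nm,m):
        q=w[m]; 
        if len(q)<5: print(n,nm,len(q));return
        r=cv2.minAreaRect(q[:,:2].astype(np.float32)); print(n,nm,len(q),"mean",q.mean(0).round(1),"rect",np.round(r[0],1),np.round(r[1],1),round(r[2],1))
    near=(x>400)&(x<720)&(y>-150)&(y<260)
    red=((hsv[...,0]<7)|(hsv[...,0]>174))&(hsv[...,1]>140)&near
    sel("pad",cv2.inRange(hsv,(8,140,120),(22,255,255)).astype(bool)&near&(z>72)&(z<84)&(abs(x-555)<40)&(abs(y-15)<40))
    sel("stop",red&(z>82)&(z<89)&(y>120))
    sel("booktops",near&(z>151)&(z<162)&(y<20))
    g=cv2.inRange(hsv,(45,120,40),(80,255,255)).astype(bool)&near
    sel("fan",g); sel("fan>100",g&(z>100)); sel("jawplate top",near&(z>124)&(z<134)&(hsv[...,2]<80)&(y<30))
    sel("woodtop",near&(z>47)&(z<56)&(hsv[...,2]>110)&(hsv[...,0]>8)&(hsv[...,0]<28))
    sel("wall top",near&(z>93)&(z<101)&(hsv[...,2]<90)&(y<90)&(y>0)&(abs(x-545)<60))
f=cv2.imread("pics/side1.png")[130:360,200:440]; cv2.imwrite("pics/crop1.png",cv2.resize(f,None,fx=2.6,fy=2.6))
from scipy.spatial.transform import Rotation as R
q=arm.observe()["tcp_rot"]; print(R.from_quat(q,scalar_first=True).as_matrix().round(3))
E
```

```text
scene pad 393 mean [554.4  16.2  77.7] rect [551.9  14.7] [47.5 43.9] 26.5
scene stop 164 mean [476.  172.5  84.1] rect [474.7 171.8] [58.1 15.8] 25.7
scene booktops 1861 mean [612.4 -94.  155.8] rect [606.2 -98.1] [153.2  68.7] 26.5
scene fan 2429 mean [673.1 199.4  84.4] rect [617. 178.] [179.8  88. ] 18.9
scene fan>100 1127 mean [673.1 202.3 146.2] rect [661.4 195.5] [82.8 29.2] 35.4
scene jawplate top 74 mean [597.2 -30.6 128.1] rect [587.5 -35.5] [100.6   5.5] 25.1
scene woodtop 2262 mean [539.1  63.5  50.4] rect [507.7  -2. ] [246.3 370.2] 26.6
scene wall top 62 mean [545.8  45.4  96.7] rect [539.   43.4] [52.8  9.1] 24.3
side pad 367 mean [553.8  13.2  78.3] rect [553.4  12.7] [45.6 38. ] 26.5
side stop 295 mean [473.6 173.1  84.4] rect [473.8 172.8] [55.9 16.8] 27.6
side booktops 2006 mean [606.6 -93.7 156. ] rect [605.8 -97. ] [152.7  72. ] 25.9
side fan 3646 mean [645.7 201.5  97.4] rect [645.1 199.6] [100.2  53.1] 37.1
side fan>100 1989 mean [649.4 197.4 141.4] rect [651.8 190.4] [100.3  31. ] 36.3
side jawplate top 203 mean [580.4 -37.8 128. ] rect [579.9 -38.6] [116.4   7.5] 26.2
side woodtop 3580 mean [501.1  84.8  51.2] rect [506.1  -0.6] [245.8 370. ] 26.5
side wall top 147 mean [537.2  44.3  97. ] rect [537.4  44.1] [55.7  9.5] 27.4
[[ 0.897 -0.     0.442]
 [-0.442 -0.001  0.897]
 [-0.    -1.    -0.001]]
```

View pics/crop1.png

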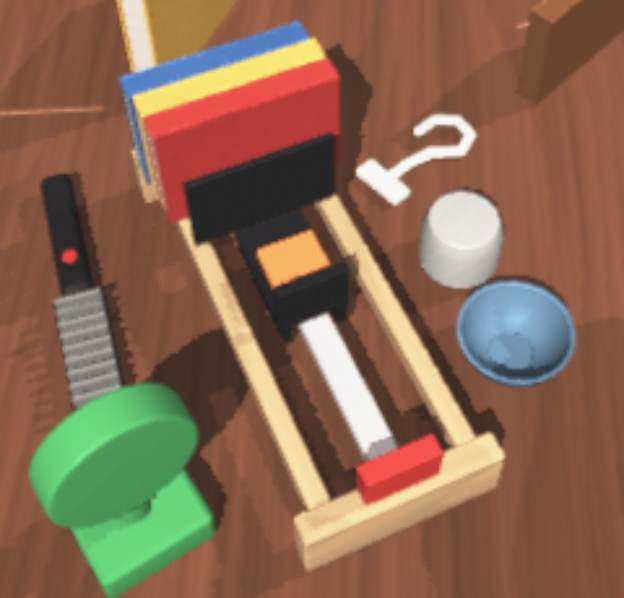

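The crop confirms it: the slim yellow notebook is between blue and red in the rack (crop ~(240,80)), pad at (293,257), stop at (400,468). The pad centre is at about (552,16), the rack's +x direction is (-0.446,0.895), and the remaining travel is about 130 mm. I'll approach with closed fingers, the jaw-opening axis across the rack.

Call:
{"api": "jog_arm", "payload": {
  "linear": [
    [0.036,0,-0.018],
    [0.072,0,-0.035],
    [0.108,0,-0.053],
    [0.144,0,-0.071],
    [0.18,0,-0.088],
    [0.216,0,-0.106],
    [0.252,0,-0.124],
    [0.288,0,-0.141],
    [0.324,0,-0.159],
    [0.36,0,-0.177],
    [0.396,0,-0.194],
    [0.432,0,-0.212]
  ],
  "dr": [
    [0,0.055,0],
    [0,0.11,0],
    [0,0.165,0],
    [0,0.22,0],
    [0,0.275,0],
    [0,0.33,0],
    [0,0.385,0],
    [0,0.44,0],
    [0,0.495,0],
    [0,0.55,0],
    [0,0.6,0],
    [0,0.65,0]
  ],
  "gripper": 0
}}

```text
clock: 1.1
ee_pos: [515.4, 65.2, 191.3]
tcp_rot: [-0.601, 0.601, -0.373, 0.373]
wrist_force: [0.2, 2.1, -0.4]
finger_gap: -0.003
```

Call:
{"api": "jog_arm", "payload": {
  "linear": [
    [0.026,0,0.006],
    [0.051,0,0.011],
    [0.051,0,0.011],
    [0.051,0.03,0.011],
    [0.051,0.06,0.011],
    [0.051,0.09,0.011],
    [0.051,0.09,0.011],
    [0.051,0.09,0.011]
  ],
  "dr": [
    [0,0,0],
    [0,0,0],
    [0,0,0],
    [0,0,0],
    [0,0,0],
    [0,0,0],
    [0,0,0],
    [0,0,0]
  ]
}}

```text
clock: 1.77
ee_pos: [546.5, 24.5, 100.9]
tcp_rot: [-0.6, 0.602, -0.374, 0.372]
wrist_force: [-0.3, -0.0, 1.3]
finger_gap: -0.001
```

```bash
python3 - <<'E'
from h import *
a=arm.get_image("side")["frame"][130:360,200:440]; b=arm.get_image("scene")["frame"][120:320,230:470]
cv2.imwrite("pics/c2.png",np.hstack([cv2.resize(a,(400,383)),cv2.resize(b,(400,383))]))
print(arm.observe()["ee_pos"],arm.observe()["wrist_force"])
E
```

```text
[548.67350729  24.52347267 103.18482789] [ 0.89218887 -0.43354916 -0.09839842]
```

View pics/c2.png

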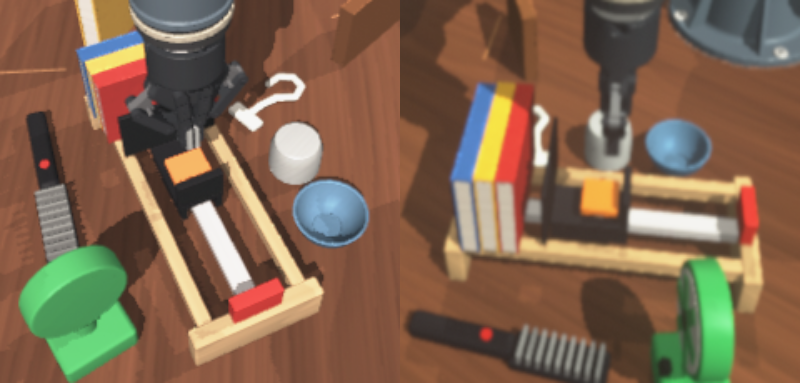

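The left view has the fingertips at about (192,140), and the right view has them around (612,150). That looks off toward the robot from the pad, so I'll check by projecting the TCP and measuring the tip depth.

```bash
python3 - <<'E'
from h import *
t=arm.observe()["ee_pos"]; print(t, arm.observe()["finger_gap"])
for n in("scene","side"):
    im=arm.get_image(n); f=im["frame"].copy(); M=np.linalg.inv(im["cam_to_world"]); w=pts(im)
    for p,c in((t,(255,0,255)),((552,16,78),(255,255,0))):
        q=im["mtx"]@(M@np.r_[p,1])[:3]; q=q[:2]/q[2]; print(n,q.round(1)); cv2.circle(f,tuple(int(v) for v in q),2,c,-1)
    m=(abs(w[...,0]-548)<70)&(abs(w[...,1]-24)<70)&(w[...,2]>100)
    z=w[m]; lo=z[z[:,2]<125]; print("z100-125",len(lo),np.median(lo,0).round(1) if len(lo) else 0)
    for a in range(130,230,15):
        s=z[(z[:,2]>a)&(z[:,2]<a+15)]; print(a,len(s),np.median(s,0).round(1) if len(s) else 0)
    globals()[n]=f
cv2.imwrite("pics/c3.png",np.hstack([cv2.resize(side[130:290,240:400],(400,400)),cv2.resize(scene[120:280,280:440],(400,400))]))
E
```

```text
[548.67350729  24.52347267 103.18482789] 0.003076617958004341
scene [355.9 213.3]
scene [350.7 221.5]
z100-125 39 [592.4 -31.3 112.9]
130 13 [584.  -24.9 130.3]
145 56 [558.8  31.6 153.4]
160 54 [559.7  30.8 165.9]
175 7 [577.6  36.2 189.6]
190 28 [577.7  41.6 193.4]
205 92 [567.9  40.5 211.6]
220 163 [598.1  46.6 230.2]
side [313.7 226.7]
side [312.6 230.5]
z100-125 47 [611.2 -20.4 109.1]
130 2 [5.712e+02 4.000e-01 1.372e+02]
145 66 [547.6  35.8 154.1]
160 83 [548.5  35.6 167.6]
175 90 [546.4  35.5 185.5]
190 304 [551.1  33.2 197.5]
205 268 [540.6  35.9 213.5]
220 389 [546.7  38.4 229.3]
```

View pics/c3.png

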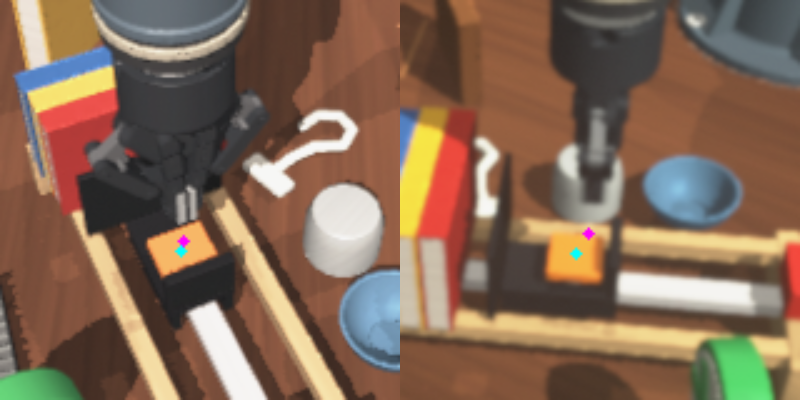

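Laterally the fingers are above the pad (surface at (548,35), about 11 mm from the centre). The visible tip seems to end near z≈145, higher than the reported TCP. I'll descend in small steps, watching force and depth.

Call:
{"api": "jog_arm", "payload": {
  "linear": [
    [0,0.006,0],
    [0,0.012,0],
    [0,0.018,0],
    [0,0.018,0]
  ],
  "dr": [
    [0,0,0],
    [0,0,0],
    [0,0,0],
    [0,0,0]
  ]
}}

```text
clock: 2.3
ee_pos: [548.3, 24.4, 83.9]
tcp_rot: [-0.601, 0.601, -0.372, 0.373]
wrist_force: [-1.2, -0.6, -0.8]
finger_gap: -0.001
```

```bash
cat > tip.py <<'E'
from h import *
s=arm.observe(); print(s["ee_pos"].round(1),s["wrist_force"].round(1))
for n in("scene","side"):
    im=arm.get_image(n); f=im["frame"]; w=pts(im); globals()[n]=f
    m=(np.hypot(w[...,0]-s["ee_pos"][0],w[...,1]-s["ee_pos"][1])<22)&(w[...,2]>83)&(w[...,2]<200)
    q=w[m]; print(n,len(q),"lowest z",np.sort(q[:,2])[:8].round(),q[np.argsort(q[:,2])[:8]].mean(0).round(1))
    hsv=cv2.cvtColor(f,cv2.COLOR_BGR2HSV)
    o=cv2.inRange(hsv,(8,140,120),(22,255,255)).astype(bool)&(w[...,2]>66)&(w[...,2]<84)&(abs(w[...,0]-520)<90)&(abs(w[...,1]-80)<110)
    if o.sum()>5: print(n,"pad",o.sum(),w[o].mean(0).round(1))
    b=(w[...,2]>93)&(w[...,2]<101)&(hsv[...,2]<90)&(abs(w[...,0]-510)<70)&(w[...,1]>20)&(w[...,1]<190)
    if b.sum()>5: print(n,"wall",b.sum(),np.round(cv2.minAreaRect(w[b][:,:2].astype(np.float32)),1) if 0 else np.median(w[b],0).round(1))
E
python3 - <<'E'
from tip import *
cv2.imwrite("pics/c4.png",np.hstack([cv2.resize(side[130:290,240:400],(400,400)),cv2.resize(scene[120:280,280:440],(400,400))]))
E
```

```text
[548.3  24.4  83.9] [-1.2 -0.6 -0.8]
scene 178 lowest z [87. 94. 95. 96. 96. 96. 96. 96.] [540.6  39.8  94.5]
scene pad 412 [554.4  17.8  77.5]
scene wall 64 [548.3  46.4  97. ]
side 410 lowest z [95. 96. 96. 96. 96. 97. 97. 97.] [540.5  41.1  96.3]
side pad 318 [554.5  15.8  78.4]
side wall 150 [536.8  44.6  97.2]
```

View pics/c4.png

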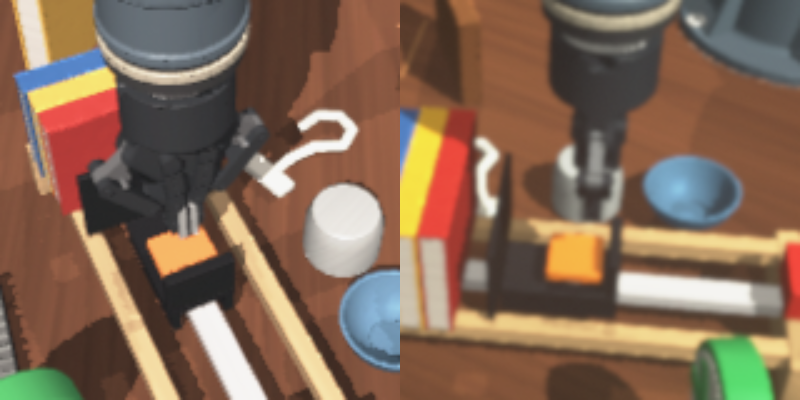

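No contact yet; the tip is still visibly above the pad. I'll continue down gently.

Call:
{"api": "jog_arm", "payload": {
  "linear": [
    [0,0.003,0],
    [0,0.006,0],
    [0,0.008,0],
    [0,0.008,0]
  ],
  "dr": [
    [0,0,0],
    [0,0,0],
    [0,0,0],
    [0,0,0]
  ]
}}

```text
clock: 2.73
ee_pos: [548.4, 24.4, 76.4]
tcp_rot: [-0.601, 0.601, -0.372, 0.373]
wrist_force: [0.1, -0.6, -0.5]
finger_gap: -0.001
```

```bash
python3 tip.py
```

```text
[548.4  24.4  76.4] [ 0.1 -0.6 -0.5]
scene 189 lowest z [86. 94. 94. 96. 96. 96. 96. 96.] [540.2  39.3  94.3]
scene pad 414 [554.6  17.4  77.4]
scene wall 67 [548.   46.   96.9]
side 443 lowest z [95. 95. 96. 96. 97. 97. 97. 97.] [540.9  42.2  96.3]
side pad 285 [554.9  17.2  78.4]
side wall 152 [537.7  44.7  96.8]
```

```bash
cat > fin.py <<'E'
from h import *
s=arm.observe(); t=s["ee_pos"]; print(t.round(1),s["wrist_force"].round(1))
for n in("scene","side"):
    w=pts(arm.get_image(n)); d=w[...,:2]-t[:2]; a=d@[-.446,.895]; b=d@[.895,.446]
    q=w[(abs(a)<16)&(abs(b)<25)&(w[...,2]>85)&(w[...,2]<190)]; aa=(q[:,:2]-t[:2])@[-.446,.895]; bb=(q[:,:2]-t[:2])@[.895,.446]
    for h in range(85,150,8):
        k=(q[:,2]>=h)&(q[:,2]<h+8)
        if k.sum(): print(n,h,k.sum(),"a",aa[k].min().round(),np.median(aa[k]).round(),aa[k].max().round(),"b",bb[k].min().round(),np.median(bb[k]).round(),bb[k].max().round())
E
python3 fin.py
```

```text
[548.7  24.4  76.9] [0.7 1.  0.7]
scene 85 2 a 16.0 16.0 16.0 b -24.0 -5.0 15.0
scene 93 2 a 16.0 16.0 16.0 b -15.0 4.0 24.0
scene 109 4 a -4.0 -1.0 10.0 b 6.0 7.0 8.0
scene 117 16 a -10.0 -3.0 11.0 b 6.0 8.0 13.0
scene 125 33 a -10.0 2.0 11.0 b 6.0 12.0 15.0
scene 133 36 a -9.0 1.0 11.0 b 7.0 14.0 15.0
scene 141 17 a -5.0 1.0 8.0 b 7.0 15.0 16.0
side 117 19 a 7.0 12.0 13.0 b -10.0 2.0 12.0
side 125 34 a -2.0 9.0 13.0 b -10.0 5.0 15.0
side 133 41 a -2.0 10.0 13.0 b -10.0 5.0 16.0
side 141 40 a -1.0 10.0 13.0 b -10.0 5.0 15.0
side 149 31 a 5.0 11.0 13.0 b -6.0 2.0 18.0
```

The fingertips end about 38 mm above the reported TCP, so contact should come at a reading near 40. I'll go down 25 mm, then slowly.

Call:
{"api": "jog_arm", "payload": {
  "linear": [
    [0,0.005,0],
    [0,0.01,0],
    [0,0.015,0],
    [0,0.02,0],
    [0,0.025,0],
    [0,0.025,0]
  ],
  "dr": [
    [0,0,0],
    [0,0,0],
    [0,0,0],
    [0,0,0],
    [0,0,0],
    [0,0,0]
  ]
}}

```text
clock: 3.43
ee_pos: [548.1, 24.4, 50.7]
tcp_rot: [-0.601, 0.601, -0.373, 0.373]
wrist_force: [-0.1, 0.2, -0.0]
finger_gap: 0.004
```

```bash
python3 fin.py | grep -v 1[345]
```

```text
[548.1  24.4  50.7] [-0.1  0.2 -0. ]
scene 85 9 a -9.0 16.0 16.0 b -24.0 8.0 25.0
side 85 1 a 9.0 9.0 9.0 b 8.0 8.0 8.0
```

Tip is now near z≈87, with no contact. I'll step to contact and watch the force.

Call:
{"api": "jog_arm", "payload": {
  "linear": [
    [0,0.003,0],
    [0,0.006,0],
    [0,0.009,0],
    [0,0.009,0]
  ],
  "dr": [
    [0,0,0],
    [0,0,0],
    [0,0,0],
    [0,0,0]
  ]
}}

```text
clock: 3.87
ee_pos: [548.3, 24.4, 42.1]
tcp_rot: [-0.601, 0.601, -0.373, 0.373]
wrist_force: [-0.2, 0.0, 0.4]
finger_gap: 0.001
```

Call:
{"api": "jog_arm", "payload": {
  "linear": [
    [0,0.0015,0],
    [0,0.003,0],
    [0,0.003,0],
    [0,0.003,0]
  ],
  "dr": [
    [0,0,0],
    [0,0,0],
    [0,0,0],
    [0,0,0]
  ]
}}

```text
clock: 4.2
ee_pos: [548.3, 24.4, 39.2]
tcp_rot: [-0.601, 0.601, -0.372, 0.373]
wrist_force: [0.2, -0.2, 2.6]
finger_gap: 0.0
```

```bash
python3 - <<'E'
from tip import *
cv2.imwrite("pics/c5.png",np.hstack([cv2.resize(side[130:290,240:400],(400,400)),cv2.resize(scene[120:280,280:440],(400,400))]))
E
```

```text
[548.3  24.4  39.2] [ 0.2 -0.2  2.6]
scene 180 lowest z [84. 85. 85. 85. 86. 86. 86. 86.] [556.1  31.3  85.3]
scene pad 288 [560.1  17.3  76.8]
scene wall 93 [550.2  41.5  97. ]
side 436 lowest z [83. 85. 87. 88. 88. 89. 89. 89.] [550.1  34.5  87.2]
side pad 84 [555.7  22.5  77.8]
side wall 165 [539.3  43.3  97.1]
```

View pics/c5.png

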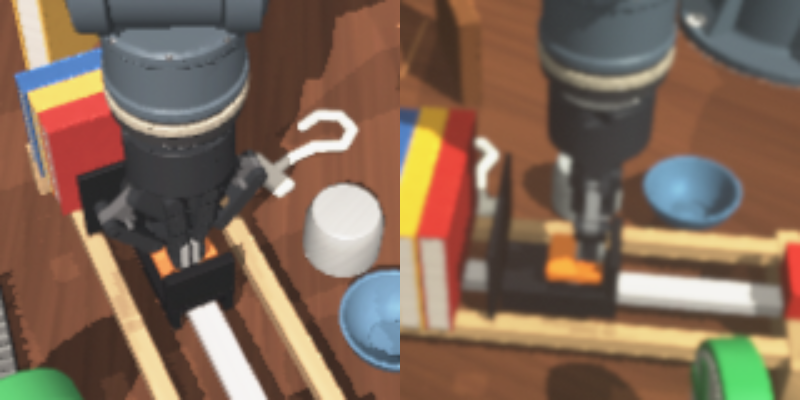

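The fingers rest on the pad (left crop ~(188,250)), reading 2.6 N. I'll press about 5.5 mm more.

Call:
{"api": "jog_arm", "payload": {
  "linear": [
    [0,0.002,0],
    [0,0.004,0],
    [0,0.0055,0],
    [0,0.0055,0],
    [0,0.0055,0],
    [0,0.0055,0]
  ],
  "dr": [
    [0,0,0],
    [0,0,0],
    [0,0,0],
    [0,0,0],
    [0,0,0],
    [0,0,0]
  ]
}}

```text
clock: 4.8
ee_pos: [548.4, 24.4, 33.9]
tcp_rot: [-0.601, 0.601, -0.372, 0.373]
wrist_force: [-0.4, -0.4, 4.4]
finger_gap: 0.002
```

```bash
python3 tip.py
```

```text
[548.4  24.4  33.9] [-0.4 -0.4  4.4]
scene 160 lowest z [83. 84. 84. 84. 84. 84. 84. 84.] [557.5  29.1  83.8]
scene pad 268 [559.1  16.7  72. ]
scene wall 100 [550.7  40.3  96.6]
side 407 lowest z [84. 84. 84. 85. 85. 85. 85. 86.] [554.2  33.8  84.8]
side pad 66 [557.6  21.4  72.6]
side wall 175 [539.4  43.   96.9]
```

The pad top is at z≈72 (about 7 mm in). Next is the push along tool -x (rack +x).

Call:
{"api": "jog_arm", "payload": {
  "linear": [
    [-0.003,0,0],
    [-0.006,0,0],
    [-0.009,0,0],
    [-0.012,0,0],
    [-0.015,0,0],
    [-0.018,0,0],
    [-0.021,0,0],
    [-0.024,0,0],
    [-0.027,0,0],
    [-0.03,0,0],
    [-0.03,0,0]
  ],
  "dr": [
    [0,0,0],
    [0,0,0],
    [0,0,0],
    [0,0,0],
    [0,0,0],
    [0,0,0],
    [0,0,0],
    [0,0,0],
    [0,0,0],
    [0,0,0],
    [0,0,0]
  ]
}}

```text
clock: 5.82
ee_pos: [534.7, 51.9, 33.8]
tcp_rot: [-0.601, 0.601, -0.372, 0.373]
wrist_force: [-0.9, 0.8, 5.1]
finger_gap: -0.004
```

```bash
python3 tip.py
```

```text
[534.7  51.9  33.8] [-0.9  0.8  5.1]
scene 149 lowest z [83. 84. 84. 84. 84. 85. 85. 85.] [544.5  56.   84.2]
scene pad 279 [545.8  42.6  71.9]
scene wall 87 [540.3  71.5  96.7]
side 403 lowest z [84. 84. 85. 86. 86. 86. 86. 86.] [539.5  60.4  85.3]
side pad 62 [543.3  49.9  72.5]
side wall 179 [525.3  70.8  97. ]
```

The jaw moves along freely (wall +31 mm) with the pad still down. I'll continue.

Call:
{"api": "jog_arm", "payload": {
  "linear": [
    [-0.005,0,0],
    [-0.01,0,0],
    [-0.015,0,0],
    [-0.02,0,0],
    [-0.025,0,0],
    [-0.03,0,0],
    [-0.036,0,0],
    [-0.042,0,0],
    [-0.048,0,0],
    [-0.054,0,0],
    [-0.06,0,0],
    [-0.065,0,0]
  ],
  "dr": [
    [0,0,0],
    [0,0,0],
    [0,0,0],
    [0,0,0],
    [0,0,0],
    [0,0,0],
    [0,0,0],
    [0,0,0],
    [0,0,0],
    [0,0,0],
    [0,0,0],
    [0,0,0]
  ]
}}

```text
clock: 6.92
ee_pos: [505.6, 110.5, 33.8]
tcp_rot: [-0.601, 0.601, -0.372, 0.373]
wrist_force: [-1.6, -2.6, 4.2]
finger_gap: 0.001
```

```bash
python3 - <<'E'
from tip import *
cv2.imwrite("pics/c6.png",np.hstack([cv2.resize(side[150:350,200:400],(400,400)),cv2.resize(scene[120:320,280:480],(400,400))]))
E
```

```text
[505.6 110.5  33.8] [-1.6 -2.6  4.2]
scene 188 lowest z [83. 84. 84. 84. 84. 85. 85. 85.] [512.9 117.5  84.2]
scene pad 300 [517.   99.7  72. ]
scene wall 73 [515.8 133.4  96.6]
side 338 lowest z [83. 84. 84. 85. 85. 85. 86. 87.] [507.4 118.3  84.9]
side pad 66 [510.  111.8  73.2]
side wall 243 [500.2 126.9  97.1]
```

View pics/c6.png

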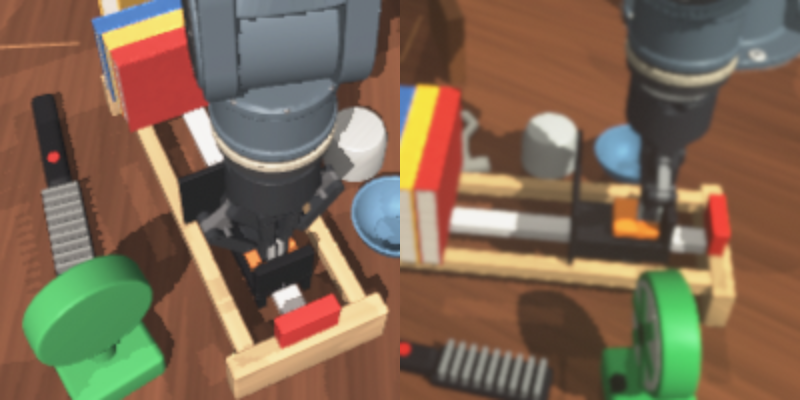

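The books still stand, the fan is clear, and there is a ~37 mm gap left to the stop.

Call:
{"api": "jog_arm", "payload": {
  "linear": [
    [-0.004,0,0],
    [-0.008,0,0],
    [-0.012,0,0],
    [-0.016,0,0],
    [-0.02,0,0],
    [-0.024,0,0],
    [-0.027,0,0],
    [-0.03,0,0],
    [-0.032,0,0],
    [-0.034,0,0],
    [-0.034,0,0]
  ],
  "dr": [
    [0,0,0],
    [0,0,0],
    [0,0,0],
    [0,0,0],
    [0,0,0],
    [0,0,0],
    [0,0,0],
    [0,0,0],
    [0,0,0],
    [0,0,0],
    [0,0,0]
  ]
}}

```text
clock: 7.93
ee_pos: [490.1, 141.6, 33.8]
tcp_rot: [0.601, -0.601, 0.372, -0.372]
wrist_force: [-1.3, 0.1, 5.3]
finger_gap: 0.004
```

Call:
{"api": "jog_arm", "payload": {
  "linear": [
    [-0.001,0,0],
    [-0.002,0,0],
    [-0.003,0,0],
    [-0.003,0,0],
    [-0.003,0,0]
  ],
  "dr": [
    [0,0,0],
    [0,0,0],
    [0,0,0],
    [0,0,0],
    [0,0,0]
  ]
}}

```text
clock: 8.35
ee_pos: [489.0, 144.3, 33.9]
tcp_rot: [0.601, -0.601, 0.372, -0.372]
wrist_force: [1.8, -2.3, 5.0]
finger_gap: 0.0
```

```bash
python3 tip.py
```

```text
[489.  144.3  33.9] [ 1.8 -2.3  5. ]
scene 227 lowest z [83. 83. 83. 83. 84. 84. 85. 85.] [500.  144.6  83.8]
scene pad 311 [500.6 130.8  72. ]
scene wall 83 [503.  150.6  96.1]
side 344 lowest z [83. 85. 86. 86. 86. 86. 86. 86.] [492.8 151.9  85.5]
side pad 57 [494.2 146.   73. ]
side wall 265 [487.8 157.7  97.3]
```

Call:
{"api": "jog_arm", "payload": {
  "linear": [
    [-0.001,0,0],
    [-0.002,0,0],
    [-0.003,0,0],
    [-0.003,0,0],
    [-0.003,0,0]
  ],
  "dr": [
    [0,0,0],
    [0,0,0],
    [0,0,0],
    [0,0,0],
    [0,0,0]
  ]
}}

```text
clock: 8.87
ee_pos: [488.2, 145.9, 33.9]
tcp_rot: [-0.601, 0.601, -0.372, 0.373]
wrist_force: [5.4, -11.3, 3.3]
finger_gap: -0.002
```

Call:
{"api": "jog_arm", "payload": {
  "linear": [
    [-0.001,0,0],
    [-0.002,0,0],
    [-0.003,0,0],
    [-0.003,0,0],
    [-0.003,0,0]
  ],
  "dr": [
    [0,0,0],
    [0,0,0],
    [0,0,0],
    [0,0,0],
    [0,0,0]
  ]
}}

```text
clock: 9.28
ee_pos: [488.2, 145.8, 34.0]
tcp_rot: [-0.599, 0.602, -0.371, 0.375]
wrist_force: [12.5, -25.2, 2.2]
finger_gap: -0.001
```

The jaw is firmly on the stop (28 N along the rack, no more movement). I'll lift straight up.

Call:
{"api": "jog_arm", "payload": {
  "linear": [
    [0,0,0],
    [0,-0.004,0],
    [0,-0.01,0],
    [0,-0.02,0],
    [0,-0.035,0],
    [0,-0.055,0],
    [0,-0.08,0],
    [0,-0.11,0],
    [0,-0.13,0],
    [0,-0.14,0],
    [0,-0.14,0],
    [0,-0.14,0]
  ],
  "dr": [
    [0,0,0],
    [0,0,0],
    [0,0,0],
    [0,0,0],
    [0,0,0],
    [0,0,0],
    [0,0,0],
    [0,0,0],
    [0,0,0],
    [0,0,0],
    [0,0,0],
    [0,0,0]
  ]
}}

```text
clock: 10.28
ee_pos: [487.4, 147.0, 173.2]
tcp_rot: [-0.599, 0.602, -0.371, 0.375]
wrist_force: [0.3, 0.1, -0.7]
finger_gap: 0.001
```

```bash
python3 - <<'E'
from tip import *
cv2.imwrite("pics/c7.png",np.hstack([cv2.resize(side[120:360,180:420],(400,400)),cv2.resize(scene[110:350,220:460],(400,400))]))
E
```

```text
[487.4 147.  173.2] [ 0.3  0.1 -0.7]
scene 85 lowest z [84. 85. 85. 86. 86. 86. 86. 87.] [483.6 156.6  85.6]
scene pad 442 [496.7 133.5  78.3]
scene wall 95 [494.3 155.7  96.5]
side 113 lowest z [83. 84. 84. 85. 85. 85. 86. 86.] [477.3 165.5  84.9]
side pad 548 [494.3 132.6  79.5]
side wall 281 [491.2 156.1  97.4]
```

View pics/c7.png

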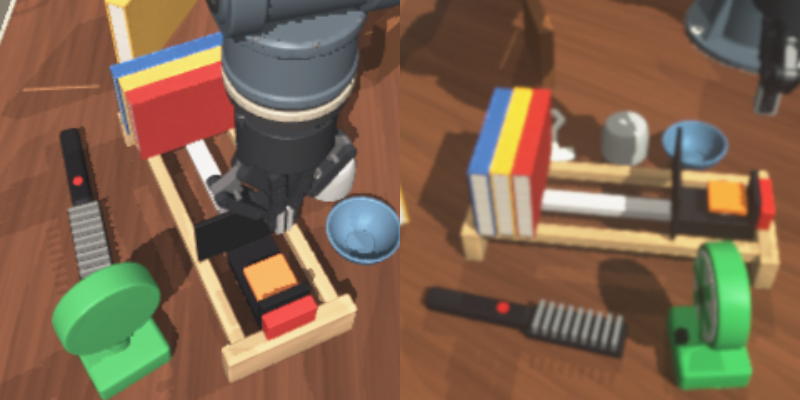

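The wall touches the red stop (left crop ~(288,310), right ~(757,205)), the pad is up at z≈79, the books stand, and the gripper is well clear. I'll hand in.

```bash
python3 -c "
from bench import arm
print(arm.sign_off())"
```

```text
the job is handed in; nothing more can be done
None
```

The job is handed in, and by my last checks the jaw stands at the red stop with the orange pad sprung up. `sign_off` reports no verdict.

I pressed the pad about 7 mm down with closed fingertips. Holding it there, I pushed the jaw about 130 mm back until it stopped moving (28 N along the bar), then lifted straight up. It finished at 10.3 s of the 32 s allowed.

- **Jaw and pad:** the push wall is against the red stop in both views, and the pad top is back at about 79 mm, so it should read about 1 mm.
- **Other things:** the three notebooks still stand. The cap, bowl, hook, comb and fan look unmoved, judged by eye and not measured. The gripper is clear, with the wrist force near zero.
- **One disagreement:** the fingertips ended about 38 mm above the reported TCP. I therefore set the press depth by wrist force and the camera depth maps instead of the TCP height. The pressed depth also disagreed a little: the cameras gave about 7.5 mm and the spring force about 5.5 mm. Either one frees the ratchet, though 5.5 mm is just under the advised 6 to 8 mm.

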